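# Release the waiting bearing rings through the lever gate of a gravity feeder

## Robot

A 6-joint arm with a two-finger parallel gripper is mounted at the origin on the work surface. World frame = base frame: x ahead of the robot, y to its left, z up, the work surface at z = 0. Lengths are in m, angles in degrees, forces in N, time in s.
With the tool pointing down it reaches from about 0.35 to 0.875 m from the base axis. Payload 4.2 kg.
Tool frame: the origin (TCP) lies at the very end of the fingers, on their centre line; the grasp point (between the pads) lies 19 mm behind it (r.grip_point_offset is the distance from the TCP to the grasp point, in m); z points along the fingers, y is the line along which they close (so a half turn about z gives the same grasp; the last joint's range is limited). The gripper opens to 87 mm and grips with 3 to 60 N. Pads are 19 mm wide; open, the fingers measure 117 mm over their backs; the gripper's body (75 mm by 190 mm) begins 51 mm behind the grasp point.
Start: joints at [91.765, 22.042, 0.453, 0, -68.411, -14.817], TCP at [0.141, 0.609, 0.223] pointing down, gripper open.
Joint ranges: [-179.83, 179.83], [-69.29, 118.12], [-61.27, 80.66], [-181.25, 117.63], [-171.15, -9.14], [-177.46, 177.46]. Speed limits (degrees/s): [159.86, 159.86, 180, 180, 180, 180].

## Interface

Orientations are given as a 3x3 rotation matrix whose columns are the frame's x, y, z axes.
In Python, from station import r, cams gives the robot as it stands. The module is installed in compiled form; this text tells all that it offers.
- The arm moves only by the shell command python3 -m handwheel 'ROWS'. ROWS is JSON, a list that holds one entry, the list of rows, each a list of 7 numbers: the turn, a rotation vector about the tool's x, y, z in units of 6 degrees (1.0 is 6 degrees), then the shift along the tool's x, y, z in m, then the finger opening in m, from 0 to 0.087. In form: [[[ax, ay, az, x, y, z, jaw], ...]]. A call has 1 to 12 rows; each row shifts and turns the commanded pose from where the row before left it, along the tool's axes as they then stand; what a row does not reach is not made up. A row lasts 1/10 s, in which the tool goes at most 50 mm and 8.59 degrees, less where a joint would pass 70% of its speed; a pose out of reach is approached as far as the arm can. A call with a gripper value outside its range is refused whole. The fingers move at their own pace and stop on an object; the grip force is fixed at half the most. Time passes only in rows, so rows that do not move let the fingers close. It gives the time, the measured TCP pose, the force, the opening and the grip force at its end, in the units of the state.
- r.sense(): the state, without advancing time (a new reading comes with each control period).
- cams.capture(name): name is "side" or "top" or "wrist"; returns the picture (420x560x3 uint8, red, green, blue); there is no depth.
- cams.get_calibration(name): a dict with "camera_matrix" (3x3 intrinsics, pixels), "rvec" (rotation vector, rad) and "tvec" (3), from world to camera coordinates, as OpenCV has them; the wrist camera has in their place "T_tool_cam" (4x4, takes a point from camera to tool coordinates, whose origin is the TCP and whose axes are the flange's). Camera axes: x right, y down, z forward; pixel columns grow to the right and rows downward; lengths in m; the calibration is good to about 2 mm. The wrist camera is an equidistant fisheye: a pixel r from the principal point sees the ray r / f radians off the axis. A picture is of the moment at which its call begins: read the wrist's pose just before it. get_calibration takes no time and is no camera call.
- r.finish_job(): hands the job in; it is judged then, once.
The state is a dict: "time_s": time; "joints": joint angles; "joint_velocities": joint speeds; "effort": joint torques, N m; "tcp_pos": TCP position; "ee_rot": TCP orientation; "wrist_force": force on the tool from outside, world axes, zero at the start; "moment": the same for the moment, N m; "gripper_width": opening from 0.0 (shut) to 1.0 (fully open); "gripper_force": force on a finger pad.
Only numpy, scipy, OpenCV 4.12 (cv2) and the standard library are available. Lean on these libraries where they do the work, as an engineer would, in place of code of your own. Each camera call takes 0.05 s, during which the arm holds its last target. There are 200 camera calls.

## Task

Three steel bearing rings wait in the sloping chute behind the heavy gate flap. With your fingertips, press down the round pad at the long end of the gate lever and keep it down until all three rings have rolled under the flap to the end stop, then ease the lever back up so that the flap comes down gently, without slamming, and is fully shut. Do not touch the flap or the rings yourself, and leave the other things on the bench where they are.

Things in the scene. Friction and masses are not known exactly. Their poses are not given: they have to be found in the camera images.
- feeder: Fixed gravity ring feeder: base plate 150 x 470 mm along its y; a straight steel chute with 22 mm walls slopes 12 degrees down to its +y; two upright cheeks carry the gate shaft across it, 141 mm above the table. Origin on the table right below the shaft, mid chute; +y downhill (to the robot's left, yaw -0.45 to 0.3 rad), -x the robot's side, where the lever lies, z up.
- gate_lever (a joint): Turn of lever, shaft and flap together, rad: 0 = at rest, flap shut by its weight; grows as the pad is pressed down; hard stop at 0.62. Rings pass under the flap from about 0.38; 0.45 to 0.55 is well open. Pressing the pad takes about 3 to 8 N; let go, the flap falls shut hard.
- pad_top (a point): Middle of the top of the black round pad (44 mm across, 9 mm thick) at the lever's end; moves with it. The bar is 16 mm wide, 220 mm from shaft to pad, 78 mm to the feeder's -x side of mid chute. At rest it rises 15 degrees to the pad: pad top about 212 mm up, 209 mm to +y of the shaft, past the chute's low end. At 0.5 rad it is 106 mm lower and within 12 mm sideways: press straight down.
- flap_edge (a point): Middle of the lower uphill edge of the flap's blade, moving with it. Steel gate flap, about 1.9 kg, on the short side of the shaft: blade 84 mm wide, 18 mm thick, 64 mm high, hanging across the chute 105 mm uphill of the shaft; a top plate with a bolted weight block joins it to the shaft. Not to be touched.
- gate_point (a point): Point on the chute floor under the uphill face of the shut flap; fixed.
- end_stop (a point): Point on the chute floor at the face of the rubber-faced end stop, 225 mm downhill of gate_point along the chute; fixed.
- ring1: First waiting ring (steel, 60 mm outside, 49 mm bore, 20 mm wide, 0.15 kg), on edge in the chute against the flap. Origin at its centre, x along its axis. Once let go the three roll down in about a second and rest in a row against the end stop: centres 30, 90 and 150 mm uphill of it along the chute, 30 mm above the chute floor.
- ring2: Second waiting ring, same as the first, next uphill, touching it; origin at its centre.
- ring3: Third and last waiting ring, same as the first, next uphill; origin at its centre.
- loose_ring: Bystander: a ring like the others lying flat on the bench on the robot's side of the feeder, 20 mm high; origin under its centre.
- test_block: Bystander: hardness reference block, steel disc 62 mm across, 13 mm thick, lying near the lever's end; origin under its centre.
- plug_gauge: Bystander: steel plug gauge standing upright, 49 mm across, 88 mm tall, beyond the feeder; origin under its centre.
- oil_bottle: Bystander: white plastic oil bottle, 44 mm across, 130 mm tall, beyond the feeder; origin under its centre.
- wrench: Bystander: steel spanner 180 mm long lying on the robot's side of the feeder; origin under its middle.
- ball_jar: Bystander: small jar with metal lid, 48 mm across, 55 mm tall, just past the lever's end; origin under its centre.
- brush: Bystander: bench brush 200 mm long lying on the robot's side of the lever; origin under its middle.
There are look-alikes about, which are no part of the job. What is shaped like the ring3 but blue or brown is not meant.

How it is judged:
By the outcome, as a careful person would: the job done as asked, in the order asked, and still so for the second after the job is handed in, with the robot touching nothing.
It also fails if it takes over 40 s, if anything falls off the work surface, if the arm or the gripper's body presses on something with over 40 N, if the wrist force passes 120 N, or if a joint passes its speed limit or range.

## Working session

There is one attempt and no reset: what is moved stays moved. The work goes in short steps, Python scripts to look and compute and a shell command to move; the robot and the scene stay as the last step left them, time stands still between calls to the robot, and variables do not carry over. Pictures are saved under pics/ and viewed, at most 10 in all, crops included, and the job is handed in when it is done.

```bash
mkdir -p pics
python3 - <<'E'
from station import r,cams
import cv2
for n in("top","side"):
    cv2.imwrite(f"pics/{n}0.png",cams.capture(n)[:,:,::-1]);print(n,cams.get_calibration(n))
s=r.sense();print(s["time_s"],s["tcp_pos"],s["ee_rot"],s["wrist_force"],s["gripper_width"])
E
```

```text
top {'camera_matrix': array([[449.08668581,   0.        , 283.60374569],
       [  0.        , 449.08668581, 213.08192134],
       [  0.        ,   0.        ,   1.        ]]), 'rvec': array([ 2.15727794, -2.18959264,  0.15226304]), 'tvec': array([-0.06018305,  0.57926629,  1.00008058])}
side {'camera_matrix': array([[438.36601535,   0.        , 286.01706466],
       [  0.        , 438.36601535, 213.72607416],
       [  0.        ,   0.        ,   1.        ]]), 'rvec': array([ 2.09690246, -0.36773623,  0.19037794]), 'tvec': array([-0.55278584,  0.21694536,  1.05432057])}
0.1 [0.14101692 0.60834458 0.2215934 ] [[ 9.74130294e-01 -2.25986811e-01 -3.62156451e-04]
 [-2.25987090e-01 -9.74128487e-01 -1.87751534e-03]
 [ 7.15067884e-05  1.91078726e-03 -9.99998172e-01]] [-0.4899193   0.35853929  0.33373623] 0.9992631561964811
```

View pics/top0.png

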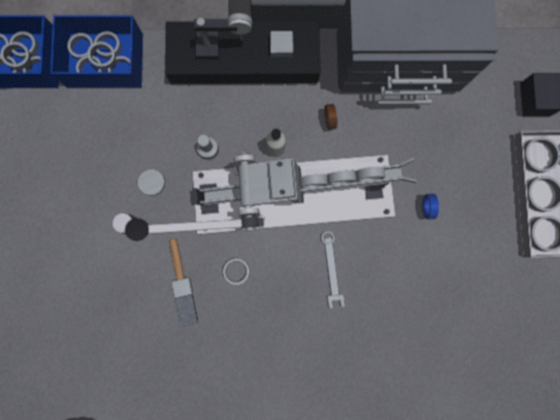

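View pics/side0.png

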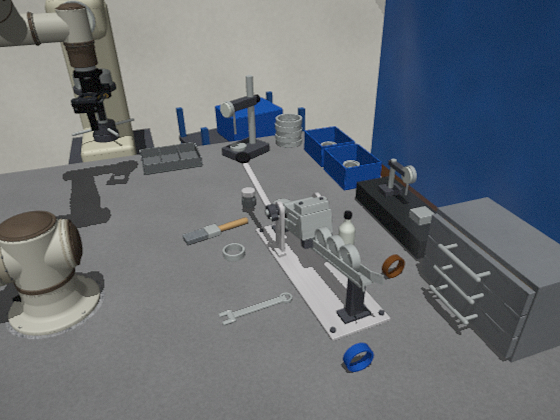

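Top view: the black pad is at about (137,230), with the white bar running to the shaft at about (248,222) and the ball jar at (122,222). Side view: the pad is at about (243,157). Next I'll triangulate.

```bash
cat > h.py <<'E'
import numpy as np,cv2
from station import r,cams
def ray(n,uv):
    c=cams.get_calibration(n);R=cv2.Rodrigues(c["rvec"])[0]
    d=R.T@np.linalg.inv(c["camera_matrix"])@np.array([*uv,1.]);return -R.T@c["tvec"],d
def plane(n,uv,z):
    o,d=ray(n,uv);return o+d*(z-o[2])/d[2]
def tri(a,b):
    (o1,d1),(o2,d2)=ray("top",a),ray("side",b)
    t=np.linalg.lstsq(np.c_[d1,-d2],o2-o1,rcond=None)[0];p,q=o1+t[0]*d1,o2+t[1]*d2
    return (p+q)/2,np.linalg.norm(p-q)
def blob(img,box,th=45):
    x0,y0,x1,y1=box;m=(img[y0:y1,x0:x1].max(2)<th).astype(np.uint8)
    n,l,s,c=cv2.connectedComponentsWithStats(m);i=1+s[1:,4].argmax();return c[i]+[x0,y0],s[i]
E
python3 - <<'E'
from h import *
np.set_printoptions(precision=4,suppress=True)
T=cv2.imread("pics/top0.png");S=cv2.imread("pics/side0.png")
a,sa=blob(T,(120,212,155,248));b,sb=blob(S,(232,147,254,168))
print(a,sa,b,sb);print(tri(a,b),plane("top",a,.212))
print("bar at shaft",plane("top",(248,223),.141),"jar",plane("top",(122,222),.055))
for p in((204,174),(198,231),(388,156),(394,215)):print(plane("top",p,.01))
s=r.sense();print(s["ee_rot"].T@(plane("top",a,.212)-s["tcp_pos"]))
E
```

```text
[136.7745 224.1078] [  7   7  20  16 102] [242.7447 157.0851] [  3   5  19  11 141]
(array([0.5369, 0.215 , 0.2075]), np.float64(0.008345634014445573)) [0.5406 0.2128 0.212 ]
bar at shaft [0.5464 0.0074 0.141 ] jar [0.5607 0.2928 0.055 ]
[0.6769 0.1179 0.01  ]
[0.5417 0.1313 0.01  ]
[ 0.716  -0.3229  0.01  ]
[ 0.573 -0.331  0.01 ]
[0.4786 0.295  0.0102]
```

Run:
```python
from h import *
T=cv2.imread("pics/top0.png")[200:260,100:180];S=cv2.imread("pics/side0.png")[130:190,210:290]
cv2.imwrite("pics/crop0.png",np.hstack([cv2.resize(i,None,fx=5,fy=5,interpolation=cv2.INTER_NEAREST) for i in (T,S)]))
```

```text
(no output)
```

View pics/crop0.png

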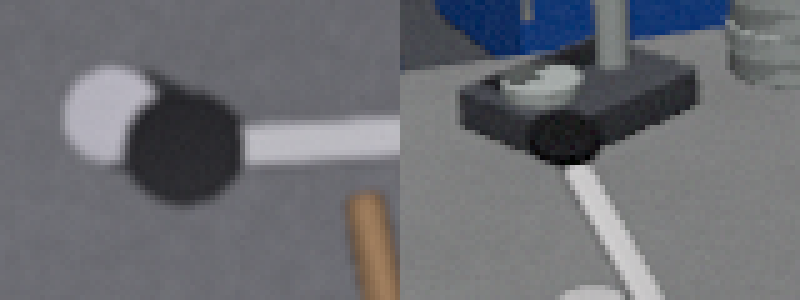

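The crop shows the pad as a dark disc: centre at (136.8,229.4) in top and (243,157.3) in side.

Run:
```python
from h import *
np.set_printoptions(precision=4,suppress=True)
a=(136.8,229.4);p=plane("top",a,.210)
print(tri(a,(243,157.3)),p)
s=r.sense();print(s["ee_rot"].T@(p-s["tcp_pos"]))
print(plane("top",(200,227),.141+.05),plane("top",(240,223.5),.155))
```

```text
(array([0.5319, 0.2136, 0.2077]), np.float64(0.002081386505835458)) [0.5307 0.2132 0.21  ]
[0.4689 0.2969 0.0122]
[0.5352 0.0976 0.191 ] [0.5443 0.0228 0.155 ]
```

```bash
python3 -m handwheel '[[[0,0,0,0.01,0.006,-0.03,0],[0,0,0,0.034,0.022,-0.01,0],[0,0,0,0.039,0.025,0,0],[0,0,0,0.039,0.025,0,0],[0,0,0,0.039,0.025,0,0],[0,0,0,0.039,0.025,0,0],[0,0,0,0.039,0.025,0,0],[0,0,0,0.039,0.025,0,0],[0,0,0,0.039,0.025,0,0],[0,0,0,0.039,0.025,0,0],[0,0,0,0.039,0.025,0,0],[0,0,0,0.039,0.025,0,0]]]'
python3 - <<'E'
from h import *
np.set_printoptions(precision=4,suppress=True)
s=r.sense();print(s["ee_rot"].T@(np.array([.5315,.2135,.21])-s["tcp_pos"]),s["wrist_force"],s["gripper_width"])
E
```

```text
time_s: 1.3
tcp_pos: [0.5019, 0.2383, 0.2622]
ee_rot: [[0.974, -0.226, -0.001], [-0.226, -0.974, -0.0], [-0.001, 0.0, -1.0]]
wrist_force: [0.0, 0.7, -0.8]
gripper_width: 0.029
gripper_force: 0.0
[0.0344 0.0175 0.0522] [ 0.015   0.6786 -0.7558] 0.02931816999652691
```

```bash
python3 -m handwheel '[[[0,0,0,0.02,0.01,0.01,0],[0,0,0,0.0145,0.008,0.01,0],[0,0,0,0,0,0.01,0],[0,0,0,0,0,0,0],[0,0,0,0,0,0,0]]]'
python3 - <<'E'
from h import *
np.set_printoptions(precision=4,suppress=True)
s=r.sense();print(s["tcp_pos"],s["wrist_force"])
a=cams.capture("side");w=cams.capture("wrist");c=cams.get_calibration("wrist");print(c)
M=np.linalg.inv(c["T_tool_cam"]);K=c["camera_matrix"]
for p in(np.array([.5315,.2135,.21]),s["tcp_pos"]):
    q=M@np.r_[s["ee_rot"].T@(p-s["tcp_pos"]),1];h=np.hypot(*q[:2]);print(K[:2,2]+K[0,0]*np.arctan2(h,q[2])*q[:2]/h)
cv2.imwrite("pics/a.png",np.hstack([w[:,:,::-1][:, :],cv2.resize(a[100:240,180:260],(240,420))[:,:,::-1]]))
E
```

```text
time_s: 1.8
tcp_pos: [0.53, 0.2154, 0.2323]
ee_rot: [[0.975, -0.224, -0.001], [-0.224, -0.975, -0.001], [-0.001, 0.001, -1.0]]
wrist_force: [0.3, 0.4, -0.4]
gripper_width: 0.006
gripper_force: 0.0
[0.53   0.2154 0.2323] [ 0.2838  0.4416 -0.3757]
{'camera_matrix': array([[325.1923,   0.    , 277.8685],
       [  0.    , 325.1923, 208.4657],
       [  0.    ,   0.    ,   1.    ]]), 'T_tool_cam': array([[ 0.0008, -0.9697, -0.2441,  0.0659],
       [ 1.    ,  0.0008,  0.    ,  0.0009],
       [ 0.0002, -0.2441,  0.9697, -0.1632],
       [ 0.    ,  0.    ,  0.    ,  1.    ]])}
[278.8722 236.327 ]
[276.2393 253.0806]
```

View pics/a.png

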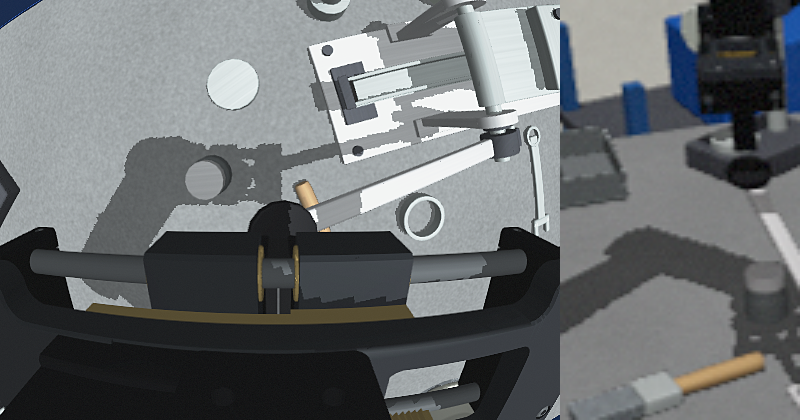

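In the wrist view the pad disc is centred at about (283,236), against a predicted (279,236). The fingertips are within 2 mm of the middle, so I'll press.

```bash
python3 -m handwheel '[[[0,0,0,0.001,0.002,0.008,0],[0,0,0,0,0,0.008,0],[0,0,0,0,0,0.005,0],[0,0,0,0,0,0.005,0],[0,0,0,0,0,0.006,0],[0,0,0,0,0,0.008,0],[0,0,0,0,0,0.010,0],[0,0,0,0,0,0.010,0]]]'
```

```text
time_s: 2.7
tcp_pos: [0.533, 0.2148, 0.1744]
ee_rot: [[0.974, -0.225, 0.006], [-0.225, -0.974, 0.005], [0.005, -0.006, -1.0]]
wrist_force: [-0.1, 4.3, 5.9]
gripper_width: 0.006
gripper_force: 3.1
```

```bash
python3 -m handwheel '[[[0,0,0,0,0,0.010,0],[0,0,0,0,0,0.010,0],[0,0,0,0,0,0.010,0],[0,0,0,0,0,0.012,0],[0,0,0,0,0,0.012,0],[0,0,0,0,0,0.008,0],[0,0,0,0,0,0.004,0],[0,0,0,0,0,0,0],[0,0,0,0,0,0,0],[0,0,0,0,0,0,0],[0,0,0,0,0,0,0],[0,0,0,0,0,0,0]]]';python3 -m handwheel '[[[0,0,0,0,0,0,0],[0,0,0,0,0,0,0],[0,0,0,0,0,0,0],[0,0,0,0,0,0,0],[0,0,0,0,0,0,0],[0,0,0,0,0,0,0],[0,0,0,0,0,0,0],[0,0,0,0,0,0,0]]]'
python3 - <<'E'
from h import *
t=cams.capture("top");a=cams.capture("side")
f=lambda i:cv2.resize(i,(400,300),interpolation=cv2.INTER_CUBIC)[:,:,::-1]
cv2.imwrite("pics/b.png",np.hstack([f(t[130:280,180:380]),f(a[130:310,210:450])]))
E
```

```text
time_s: 3.9
tcp_pos: [0.5319, 0.2129, 0.1072]
ee_rot: [[0.974, -0.226, 0.002], [-0.226, -0.974, 0.001], [0.002, -0.001, -1.0]]
wrist_force: [3.1, 0.9, 3.9]
gripper_width: 0.007
gripper_force: 2.3
time_s: 4.7
tcp_pos: [0.5312, 0.2127, 0.1066]
ee_rot: [[0.974, -0.226, 0.0], [-0.226, -0.974, 0.0], [0.0, -0.0, -1.0]]
wrist_force: [3.7, 2.0, 4.9]
gripper_width: -0.001
gripper_force: 2.3
```

View pics/b.png

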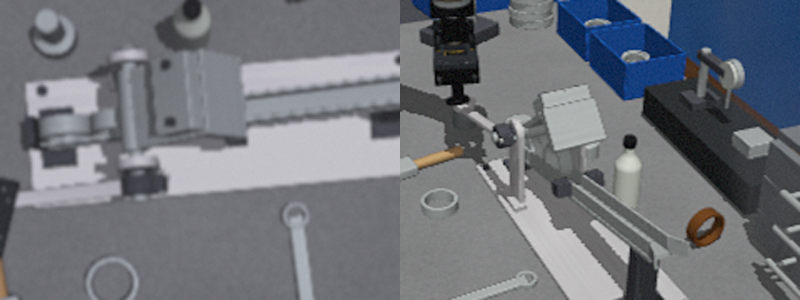

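Both views: the flap is raised and the uphill chute is empty. Rings 1 and 2 sit at the stop, at (65,125) and (110,125) in the crop. Ring 3 is hidden under the plate, so I'll wait a little and look closer.

```bash
python3 -m handwheel '[[[0,0,0,0,0,0,0],[0,0,0,0,0,0,0],[0,0,0,0,0,0,0],[0,0,0,0,0,0,0],[0,0,0,0,0,0,0],[0,0,0,0,0,0,0],[0,0,0,0,0,0,0],[0,0,0,0,0,0,0],[0,0,0,0,0,0,0],[0,0,0,0,0,0,0]]]'
python3 - <<'E'
from h import *
a=cams.capture("side");w=cams.capture("wrist")
cv2.imwrite("pics/c.png",np.hstack([cv2.resize(a[170:260,255:345],(400,400),interpolation=cv2.INTER_CUBIC),cv2.resize(w[0:180,300:480],(400,400))])[:,:,::-1])
E
```

```text
time_s: 5.8
tcp_pos: [0.5312, 0.2126, 0.1066]
ee_rot: [[0.974, -0.226, -0.0], [-0.226, -0.974, 0.0], [-0.0, -0.0, -1.0]]
wrist_force: [3.3, 3.0, 4.0]
gripper_width: 0.005
gripper_force: 2.3
```

View pics/c.png

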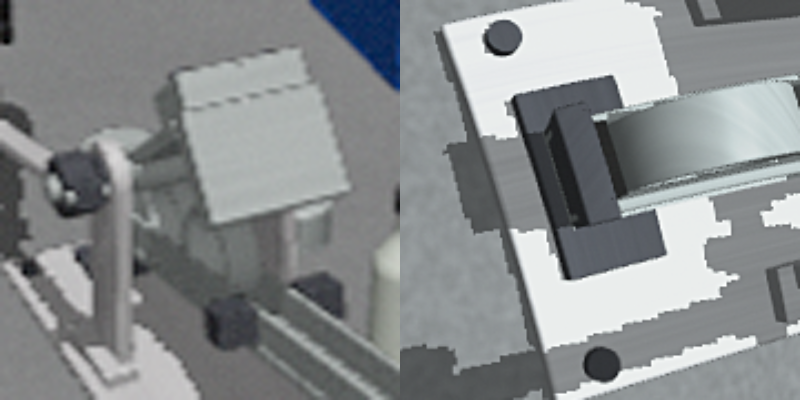

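Run:
```python
from h import *
np.set_printoptions(precision=3,suppress=True)
y=.0676;X=np.array([np.cos(y),np.sin(y),0]);Y=np.array([-np.sin(y),np.cos(y),0]);O=np.array([.6234,.0103,0])
def pl(u,off=-.01):
    o,d=ray("side",u);t=((O-o)@X+off)/(d@X);p=o+d*t-O;return np.array([p@X,p@Y,p[2]])
f=lambda a,b:(255+a*.225,170+b*.225)
for n,u in(("ring3 right edge",f(262,250)),("ring3 left edge",f(212,240)),("ring2",f(180,215)),("blade lower left",f(212,222)),("blade lower right",f(350,187))):print(n,pl(u))
c=cams.get_calibration("side")
T=cv2.imread("pics/side0.png")
for yy in(.074,.015,-.034):
  for z in(.06,.08,.1):
    print(yy,z,cv2.projectPoints((O+yy*Y+z*np.array([0,0,1]))[None],c["rvec"],c["tvec"],c["camera_matrix"],None)[0].ravel())
```

```text
ring3 right edge [-0.01  -0.119  0.148]
ring3 left edge [-0.01  -0.056  0.117]
ring2 [-0.01  -0.011  0.108]
blade lower left [-0.01  -0.056  0.129]
blade lower right [-0.01  -0.21   0.238]
0.074 0.06 [286.415 217.405]
0.074 0.08 [286.343 211.479]
0.074 0.1 [286.269 205.452]
0.015 0.06 [294.876 227.696]
0.015 0.08 [294.874 221.632]
0.015 0.1 [294.872 215.462]
-0.034 0.06 [302.407 236.857]
-0.034 0.08 [302.473 230.676]
-0.034 0.1 [302.539 224.383]
```

Run:
```python
from h import *
np.set_printoptions(precision=3,suppress=True)
y=.0676;X=np.array([np.cos(y),np.sin(y),0]);Y=np.array([-np.sin(y),np.cos(y),0]);O=np.array([.6234,.0103,0]);Z=np.array([0,0,1.])
F=lambda p:np.array([(p-O)@X,(p-O)@Y,p[2]])
for a,b in(((314,181),(322,240)),((343,177),(335,248)),((372,173),(348,256))):
    p,g=tri(a,b);print(F(p),g)
c=cams.get_calibration("side")
a=cams.capture("side");b=cv2.imread("pics/side0.png")
cv2.imwrite("pics/d.png",np.hstack([cv2.resize(a[185:245,270:330][:,:,::-1],(400,400),interpolation=cv2.INTER_CUBIC),cv2.resize(b[200:290,290:380],(400,400),interpolation=cv2.INTER_CUBIC)]))
```

```text
[ 0.002 -0.143  0.119] 0.0028158996822795538
[ 0.003 -0.203  0.135] 0.0018804284855761131
[ 0.003 -0.261  0.152] 0.0028832727871493705
```

View pics/d.png

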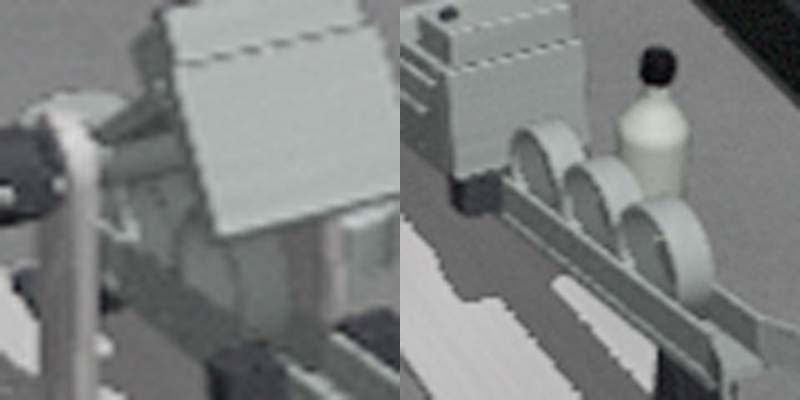

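The left crop shows ring 3's face at about (210,275), and the prediction for its end-row position was (217,271). All three rings are through, so I'll ease up.

```bash
python3 -m handwheel '[[[0,0,0,0,0,-0.002,0],[0,0,0,0,0,-0.004,0],[0,0,0,0,0,-0.005,0],[0,0,0,0,0,-0.005,0],[0,0,0,0,0,-0.005,0],[0,0,0,0,0,-0.005,0],[0,0,0,0,0,-0.005,0],[0,0,0,0,0,-0.005,0],[0,0,0,0,0,-0.005,0],[0,0,0,0,0,-0.005,0],[0,0,0,0,0,-0.005,0],[0,0,0,0,0,-0.005,0]]]'; python3 -m handwheel '[[[0,0,0,0,0,-0.005,0],[0,0,0,0,0,-0.005,0],[0,0,0,0,0,-0.004,0],[0,0,0,0,0,-0.004,0],[0,0,0,0,0,-0.003,0],[0,0,0,0,0,-0.003,0],[0,0,0,0,0,-0.002,0],[0,0,0,0,0,-0.002,0],[0,0,0,0,0,-0.002,0]]]'
```

```text
time_s: 7.15
tcp_pos: [0.5308, 0.2114, 0.1627]
ee_rot: [[0.974, -0.226, -0.001], [-0.226, -0.974, -0.002], [-0.001, 0.002, -1.0]]
wrist_force: [-1.8, -1.3, 5.5]
gripper_width: 0.004
gripper_force: 2.3
time_s: 8.05
tcp_pos: [0.5314, 0.2125, 0.1927]
ee_rot: [[0.974, -0.226, 0.0], [-0.226, -0.974, -0.0], [0.0, -0.0, -1.0]]
wrist_force: [0.6, -4.7, 5.0]
gripper_width: 0.009
gripper_force: 2.3
```

```bash
python3 -m handwheel '[[[0,0,0,0,0,-0.002,0],[0,0,0,0,0,-0.002,0],[0,0,0,0,0,-0.002,0],[0,0,0,0,0,-0.0015,0],[0,0,0,0,0,-0.0015,0],[0,0,0,0,0,-0.0015,0],[0,0,0,0,0,-0.0015,0],[0,0,0,0,0,-0.0015,0],[0,0,0,0,0,-0.0015,0],[0,0,0,0,0,-0.0015,0],[0,0,0,0,0,-0.0015,0],[0,0,0,0,0,-0.0015,0]]]'
```

```text
time_s: 9.25
tcp_pos: [0.5311, 0.2125, 0.2121]
ee_rot: [[0.974, -0.226, -0.0], [-0.226, -0.974, -0.0], [-0.0, 0.0, -1.0]]
wrist_force: [0.4, -4.1, 3.9]
gripper_width: 0.004
gripper_force: 2.3
```

```bash
python3 -m handwheel '[[[0,0,0,0,0,-0.0015,0],[0,0,0,0,0,-0.0015,0],[0,0,0,0,0,-0.0015,0],[0,0,0,0,0,-0.0015,0],[0,0,0,0,0,-0.0015,0],[0,0,0,0,0,-0.0015,0],[0,0,0,0,0,0,0]]]'
```

```text
time_s: 9.95
tcp_pos: [0.5313, 0.2129, 0.2211]
ee_rot: [[0.974, -0.226, 0.0], [-0.226, -0.974, 0.001], [0.0, -0.001, -1.0]]
wrist_force: [-0.1, 1.0, -0.8]
gripper_width: 0.005
gripper_force: 0.0
```

Contact is released. I'll lift clear and verify.

```bash
python3 -m handwheel '[[[0,0,0,0,0,-0.01,0],[0,0,0,0,0,-0.02,0],[0,0,0,0,0,-0.02,0],[0,0,0,0,0,-0.01,0],[0,0,0,0,0,0,0],[0,0,0,0,0,0,0]]]'
python3 - <<'E'
from h import *
t=cams.capture("top");a=cams.capture("side")
f=lambda i:cv2.resize(i,(400,300),interpolation=cv2.INTER_CUBIC)[:,:,::-1]
cv2.imwrite("pics/e.png",np.hstack([f(t[130:280,180:380]),f(a[150:285,230:410])]))
d=cv2.absdiff(a[:,:,::-1],cv2.imread("pics/side0.png"))[195:225,285:330];print(d.mean(),d.max())
E
```

```text
time_s: 10.55
tcp_pos: [0.5308, 0.2124, 0.2805]
ee_rot: [[0.974, -0.226, -0.001], [-0.226, -0.974, 0.0], [-0.001, 0.0, -1.0]]
wrist_force: [0.5, 0.3, -1.2]
gripper_width: 0.005
gripper_force: 0.0
5.361481481481482 100
```

View pics/e.png

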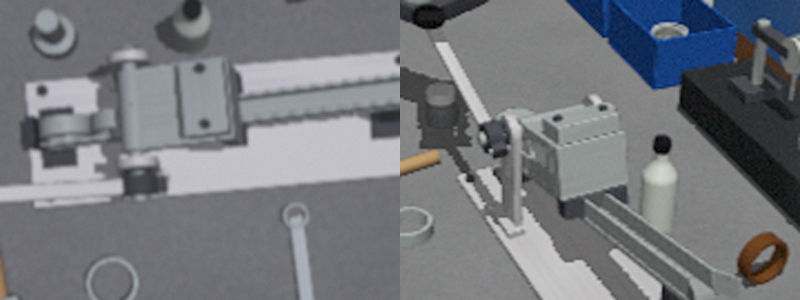

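The flap is shut as it was at the start, the chute uphill is empty, the rings sit at the end stop ((65,125) in the crop), and the arm is clear.

```bash
python3 -c "
from station import r
print(r.finish_job())"
```

```text
the job is handed in; nothing more can be done
None
```

The job is handed in: all three rings rolled to the end stop, the flap was eased down and looks fully shut, and the arm is clear of everything (about 10.7 s on the robot's clock).

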